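# Put the knobbed jigsaw board on the display easel

### The arm

A 6-joint arm with a two-finger parallel gripper is mounted at the origin on the work surface. World frame = base frame: x ahead of the robot, y to its left, z up, the work surface at z = 0. Lengths are in m, angles in rad, forces in N, time in s.
With the tool pointing down it reaches from about 0.4 to 0.825 m from the base axis. Payload 7 kg.
Tool frame: the origin (TCP) lies between the finger pads; the fingertips stand 8 mm ahead of it and the grasp point (between the pads) lies 11 mm behind it (arm.finger_overhang is the distance from the TCP to the fingertips, in m); z points along the fingers, y is the line along which they close (so a half turn about z gives the same grasp; the last joint's range is limited). The gripper opens to 88 mm and grips with 3 to 60 N. Pads are 19 mm wide; open, the fingers measure 130 mm over their backs; the gripper's body (78 mm by 193 mm) begins 47 mm behind the grasp point.
Start: joints at [-1.019, 0.359, 0.012, 0, -1.224, -0.288], TCP at [0.176, -0.652, 0.235] pointing down, gripper open.
Joint ranges: [-3.07, 3.07], [-1.43, 2.12], [-1.02, 1.25], [-3.03, 1.67], [-3.05, -0], [-3.03, 3.03]. Speed limits (rad/s): [2.39, 2.39, 3.01, 3.14, 3.14, 3.14].

### API

Orientations are given as [roll, pitch, yaw] about the fixed x, y, z axes, in that order (R = Rz(yaw) Ry(pitch) Rx(roll)).
In Python, from station import arm gives the robot as it stands.
- The arm moves only by the tool move_arm, never from a script. Its argument "rows" is text: rows parted by semicolons, each of 7 numbers parted by spaces: the turn, a rotation vector about the tool's x, y, z in degrees, then the shift along the tool's x, y, z in m, then the finger opening in m, from 0 to 0.0876. A call has 1 to 8 rows; each row shifts and turns the commanded pose from where the row before left it, along the tool's axes as they then stand; what a row does not reach is not made up. A row lasts 1/8 s, in which the tool goes at most 62.5 mm and 10.7 degrees, less where a joint would pass 70% of its speed; a pose out of reach is approached as far as the arm can. A call is refused whole if a number of a shift passes 0.0625 or a number of a turn 10.7, either way. A call with a gripper value outside its range is refused whole. The fingers move at their own pace and stop on an object; "squeeze" is the grip in N (left out, the last holds). Time passes only in rows, so rows that do not move let the fingers close. It gives the time, the measured TCP pose, the force, the opening and the grip force at its end, in the units of the state.
- arm.get_state(): the state, without advancing time (a new reading comes with each control period).
- arm.grab_frame(name): name is "scene" or "top" or "wrist"; returns (picture, depth): 420x560x3 uint8, blue, green, red; 420x560 float32, m along the optical axis (not along the pixel's ray), 0 where there is no reading.
- arm.camera_model(name): a dict with "mtx" (3x3 intrinsics, pixels), "k1" (the pictures are not rectified: a ray, as slopes to the right and down, at radius r is drawn at 1 + k1 r^2 times it, then the intrinsics apply), "camera_from_world" (4x4, takes a point from world to camera coordinates); the wrist camera has in their place "mount" (4x4, takes a point from camera to tool coordinates, whose origin is the TCP and whose axes are the flange's). Camera axes: x right, y down, z forward; pixel columns grow to the right and rows downward; lengths in m; the calibration is good to about 2 mm. A picture is of the moment at which its call begins: read the wrist's pose just before it. camera_model takes no time and is no camera call.
- arm.job_done(): hands the job in; it is judged then, once.
The state is a dict: "t": time; "q": joint angles; "qd": joint speeds; "joint_efforts": joint torques, N m; "eef_pos": TCP position; "ee_rot": TCP orientation; "force": force on the tool from outside, world axes, zero at the start; "moment": the same for the moment, N m; "width": finger opening in m; "gripper_force": force on a finger pad.
Only numpy, scipy, OpenCV 4.12 (cv2) and the standard library are available. Lean on these libraries where they do the work, as an engineer would, in place of code of your own. Each camera call takes 0.05 s, during which the arm holds its last target. There are 200 camera calls.

### The job

Four big plywood jigsaw pieces lean in a stack against the low grey storage box. Draw out the one with a round knob on its top edge without toppling the others, and stand it knob up on the ledge of the easel, centred and leaning back against the rest. Leave the other three leaning where they are and everything else on the table undisturbed.

Things in the scene. Friction and masses are not known exactly. Their poses are not given: they have to be found in the camera images.
- board_knob_mid (a point): Wanted board: plywood jigsaw piece 150 wide, 120 tall, 9 mm thick, 0.12 kg, flat lower edge, leaning 0.22 rad. Point: its middle, 60 mm above the lower edge. z up the board, x out of its face away from the storage box, y along its width. Round knob (40 mm across, 9 thick, 22 mm neck) on mid top edge, centre 90 mm from this point along z, clear above the other boards. At least one board leans on it.
- board_left_mid (a point): Another plywood jigsaw piece 150 wide, 120 tall, 9 mm thick, 0.12 kg, flat lower edge, leaning 0.22 rad, point and axes as for the wanted board. Socket in its top edge, a 35 mm long round knob on its +y side edge.
- board_right_mid (a point): Another plywood jigsaw piece 150 wide, 120 tall, 9 mm thick, 0.12 kg, flat lower edge, leaning 0.22 rad, point and axes as for the wanted board. Plain top edge, a 35 mm long round knob on its -y side edge.
- board_front_mid (a point): Another plywood jigsaw piece 150 wide, 120 tall, 9 mm thick, 0.12 kg, flat lower edge, leaning 0.22 rad, outermost of the stack (farthest from the storage box); point and axes as for the wanted board. Socket in its top edge, no knob.
- storage_box: Low fixed grey storage box, 110 mm deep, 210 wide, 95 high; the boards lean on the top edge of its face looking away from the robot. Origin: foot of that face, middle of its width; x out of that face, y along it, z up.
- easel_ledge (a point): Fixed dark wooden easel, front away from the robot. Point: middle of the corner between ledge and rest, 30 mm above the table. x level out of the front, y along the ledge, z up. Flat rest 130 wide, 102 mm long, leans back 0.30 rad (top to -x). Ledge 170 wide, square to the rest (slopes up to the front), 21 mm deep to a lip 7 thick, 12 mm high. A seated board lies flat on the rest, lower edge in the corner.
- tape_roll: Cardboard tape roll lying flat, 60 mm across, 24 mm high. Origin under its centre.
- mug: White mug, 76 mm across, 90 mm high. Origin under its centre.
- marker: Black marker pen lying along its x, 130 mm long, 16 mm thick. Origin under its middle.
- glue_bottle: White glue bottle, 48 mm across, 120 mm high. Origin under its centre.

How it is judged:
On the way:
1. the knobbed board is drawn clear of the stack while the other three stay leaning (distance of board_knob_mid from where it was at the start of the episode above 0.09 m and angle between board_left_mid's own z axis and vertical between 0.08 and 0.5 rad and distance of each of board_left_mid, board_right_mid, board_front_mid from where it was at the start of the episode below 0.03 m and angle between board_right_mid's own z axis and vertical between 0.08 and 0.5 rad and angle between board_front_mid's own z axis and vertical between 0.08 and 0.5 rad), for 0.1 s.
At the end, for the whole second after the job is handed in: The knobbed board leans on the easel knob up, behind the lip: middle within 22 mm of centre along the ledge, 50-68 mm above and -27 to 3 mm in front of the corner, 0.2-0.46 rad from upright, within 0.14 rad of the ledge line. The other three lean (0.08-0.5 rad), within 30 mm of their start (x of board_knob_mid in the frame of easel_ledge between -0.027 and 0.003 m and y of board_knob_mid in the frame of easel_ledge between -0.022 and 0.022 m and z of board_knob_mid in the frame of easel_ledge between 0.05 and 0.068 m and angle between board_knob_mid's own z axis and vertical between 0.2 and 0.46 rad and angle between the y axis of board_knob_mid and the y axis of easel_ledge, either way round below 0.14 rad and angle between board_left_mid's own z axis and vertical between 0.08 and 0.5 rad and distance of each of board_left_mid, board_right_mid, board_front_mid from where it was at the start of the episode below 0.03 m and angle between board_right_mid's own z axis and vertical between 0.08 and 0.5 rad and angle between board_front_mid's own z axis and vertical between 0.08 and 0.5 rad); the robot touches nothing.
It fails at once if another board topples (0.8 rad from upright) (angle between any of board_left_mid, board_right_mid, board_front_mid's own z axis and vertical above 0.8 rad).
It fails at once if a bystander (tape roll, mug, marker, glue bottle) is moved by more than 30 mm (distance of any of tape_roll, mug, marker, glue_bottle from where it was at the start of the episode above 0.03 m).
It also fails if it takes over 45 s, if anything falls off the work surface, if the arm or the gripper's body presses on something with over 40 N, if the wrist force passes 120 N, or if a joint passes its speed limit or range.

## Working session

There is one attempt and no reset: what is moved stays moved. The work goes in short steps, Python scripts to look and compute and a tool call to move; the robot and the scene stay as the last step left them, time stands still between calls to the robot, and variables do not carry over. Pictures are saved under pics/ and viewed, at most 10 in all, crops included, and the job is handed in when it is done.

Besides the shell and the picture viewer there is one more tool, called after "Call:" as name(argument=value, ...) on one line, values as JSON. move_arm: Moves the arm, as the interface text tells. Its arguments: {"type":"object","properties":{"rows":{"type":"string"},"squeeze":{"type":"number"}},"required":["rows"]}

```bash
ls; mkdir -p pics
cat > h.py <<'E'
import numpy as np, cv2
from station import arm
from scipy.spatial.transform import Rotation as R
def pts(name, st=None):
    """picture, world points per pixel (420x560x3), depth"""
    if name=="wrist": st=arm.get_state()
    im,d=arm.grab_frame(name); m=arm.camera_model(name)
    K=np.array(m["mtx"]); v,u=np.mgrid[0:420,0:560].astype(float)
    a=(u-K[0,2])/K[0,0]; b=(v-K[1,2])/K[1,1]; x,y=a.copy(),b.copy()
    for _ in range(8):
        s=1+m["k1"]*(x*x+y*y); x,y=a/s,b/s
    P=np.stack([x*d,y*d,d],-1)
    if name=="wrist":
        T=np.eye(4); T[:3,:3]=R.from_euler('xyz',st["ee_rot"]).as_matrix(); T[:3,3]=st["eef_pos"]
        T=T@np.array(m["mount"])
    else: T=np.linalg.inv(np.array(m["camera_from_world"]))
    W=P@T[:3,:3].T+T[:3,3]; W[d==0]=np.nan
    return im,W,d,T
E
python3 - <<'E'
from h import *
for n in ("scene","top"):
    im,W,d,T=pts(n); np.savez(n,im=im,W=W); cv2.imwrite(f"pics/{n}0.png",im); print(n,T.round(3).tolist(),np.mean(d==0))
print(arm.get_state())
E
```

```text
pics
scene [[-0.318, 0.711, -0.627, 1.026], [0.948, 0.225, -0.224, 0.129], [-0.018, -0.666, -0.746, 0.556], [0.0, 0.0, 0.0, 1.0]] 0.003958333333333334
top [[-0.004, -0.986, 0.164, 0.454], [-1.0, 0.003, -0.006, 0.009], [0.005, -0.164, -0.986, 0.955], [0.0, 0.0, 0.0, 1.0]] 0.004119897959183673
{'t': 0.1, 'q': array([-1.01890053e+00,  3.59289715e-01,  1.11468175e-02, -2.87771777e-04,
       -1.22409634e+00, -2.88091585e-01]), 'qd': array([-1.92732646e-03, -2.35542815e-03,  2.14193393e-03,  6.27771489e-04,
        8.88859851e-05, -3.26130029e-04]), 'joint_efforts': array([-2.33376806e-03, -5.84163594e+01,  2.93748862e+01,  7.01525465e+00,
        1.01779494e-02, -6.72638180e-05]), 'eef_pos': array([ 0.17586095, -0.65124824,  0.23373504]), 'ee_rot': array([ 3.14013234e+00, -1.50607776e-04, -2.87788632e+00]), 'force': array([ 1.12840114, -0.72625891, -0.49805301]), 'moment': array([ 0.00180803,  0.01749039, -0.02207077]), 'gripper_force': 0.0, 'width': 0.08772631648700911}
```

View pics/scene0.png

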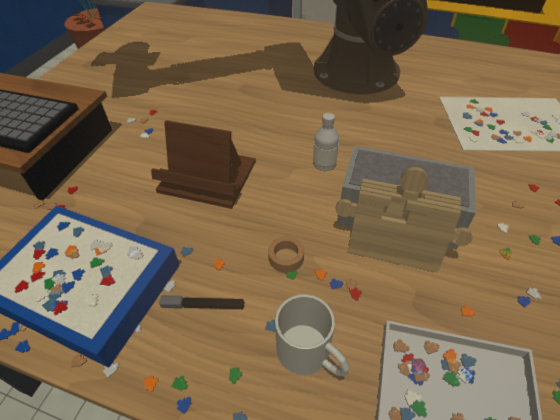

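View pics/top0.png

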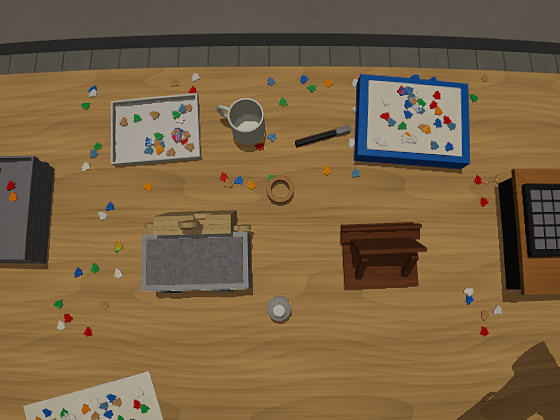

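The scene view shows the stack at about (405,220), with the knob at (413,182), and the easel at (205,170). In the top view the box is at (196,260), the boards at (190,225), and the easel at (382,255) with its ledge towards the top, which is +x.

```bash
cat > m1.py <<'E'
from h import *
S=np.load("scene.npz");T=np.load("top.npz")
def box(pix,W): return W[pix[1],pix[0]].round(3)
for n,p in dict(boxc=(196,260),glue=(279,310),tape=(279,180),mug=(248,120),marker=(322,136),lip=(380,228),restTop=(385,243)).items(): print(n,box(p,T["W"]))
W=T["W"].reshape(-1,3); 
# storage box top rectangle
m=(abs(W[:,2]-.095)<.006)&(W[:,1]>.02)&(W[:,1]<.4)&(W[:,0]>.3)&(W[:,0]<.65)
r=cv2.minAreaRect(W[m][:,:2].astype(np.float32)*1000); print("boxrect",r)
# stack from both cams
for nm,Q in(("scene",S),("top",T)):
    W=Q["W"].reshape(-1,3); hsv=cv2.cvtColor(Q["im"],cv2.COLOR_BGR2HSV).reshape(-1,3)
    m=(W[:,2]>.015)&(W[:,1]>.05)&(W[:,1]<.36)&(W[:,0]>.46)&(W[:,0]<.64)&(hsv[:,1]>70)
    P=W[m]; print(nm,m.sum(),P.min(0),P.max(0)); np.save("st_"+nm,P)
    m=(W[:,2]>.012)&(W[:,1]>-.4)&(W[:,1]<-.1)&(W[:,0]>.3)&(W[:,0]<.65)
    P=W[m]; print("easel",nm,m.sum(),P.min(0),P.max(0)); np.save("ea_"+nm,P)
E
python3 m1.py
```

```text
boxc [0.495 0.172 0.099]
glue [0.401 0.011 0.122]
tape [0.673 0.01  0.016]
mug [0.815 0.08  0.009]
marker [ 0.774 -0.086  0.016]
lip [ 0.563 -0.2    0.049]
restTop [ 0.529 -0.203  0.078]
boxrect ((503.83935546875, 145.23973083496094), (284.2865295410156, 178.64671325683594), 80.14251708984375)
scene 8125 [0.46445516 0.06720959 0.01501384] [0.61034456 0.28752988 0.16696028]
easel scene 4525 [ 0.46500508 -0.2920696   0.01214819] [ 0.5777979  -0.12076423  0.12899958]
top 1975 [0.48324087 0.06925241 0.01536814] [0.60484363 0.28560945 0.16942207]
easel top 2977 [ 0.4388086  -0.28918705  0.01200787] [ 0.57986349 -0.11926973  0.13176911]
```

```bash
cat > m2.py <<'E'
from h import *
rng=np.random.default_rng(0)
def plane(P,tol=.002,nmin=None):
    best=None
    for _ in range(600):
        a,b,c=P[rng.choice(len(P),3,False)]; n=np.cross(b-a,c-a); L=np.linalg.norm(n)
        if L<1e-5: continue
        n/=L; i=abs((P-a)@n)<tol
        if best is None or i.sum()>best.sum(): best=i
    c=P[best].mean(0); n=np.linalg.svd(P[best]-c)[2][2]; n*=np.sign(n[0]); return n,c,best
P=np.load("st_scene.npy"); 
n,c,i=plane(P); yaw=np.arctan2(n[1],n[0]); print("front n",n.round(3),"lean",np.arcsin(n[2]).round(3),"yaw",yaw.round(3),i.sum(),c.round(3))
# use given lean, fitted yaw
l=.22; x=np.array([np.cos(l)*np.cos(yaw),np.cos(l)*np.sin(yaw),np.sin(l)]); y=np.array([-np.sin(yaw),np.cos(yaw),0]); z=np.cross(x,y)
for nm in("scene","top"):
    Q=np.load(f"st_{nm}.npy"); o=c; L=np.stack([(Q-o)@x,(Q-o)@y,Q[:,2]/np.cos(l)],1)*1000
    h,e=np.histogram(L[:,0],np.arange(-60,40,3)); print(nm,list(zip(e[:-1].astype(int),h)))
    for lo in np.arange(-60,30,4.5):
        s=L[(L[:,0]>lo)&(L[:,0]<lo+4.5)]
        if len(s)>25: print(lo,len(s),"y",np.percentile(s[:,1],[1,99]).round(),"z",np.percentile(s[:,2],[1,99]).round())
E
python3 m2.py
python3 - <<'E'
import cv2
a=cv2.imread('pics/scene0.png')[135:285,320:490]; cv2.imwrite('pics/c.png',cv2.resize(a,None,fx=4,fy=4,interpolation=cv2.INTER_CUBIC))
E
```

```text
front n [0.973 0.026 0.229] lean 0.231 yaw 0.027 4825 [0.594 0.181 0.067]
scene [(np.int64(-60), np.int64(3)), (np.int64(-57), np.int64(1)), (np.int64(-54), np.int64(4)), (np.int64(-51), np.int64(4)), (np.int64(-48), np.int64(5)), (np.int64(-45), np.int64(15)), (np.int64(-42), np.int64(12)), (np.int64(-39), np.int64(31)), (np.int64(-36), np.int64(91)), (np.int64(-33), np.int64(102)), (np.int64(-30), np.int64(331)), (np.int64(-27), np.int64(236)), (np.int64(-24), np.int64(102)), (np.int64(-21), np.int64(298)), (np.int64(-18), np.int64(271)), (np.int64(-15), np.int64(112)), (np.int64(-12), np.int64(961)), (np.int64(-9), np.int64(423)), (np.int64(-6), np.int64(141)), (np.int64(-3), np.int64(2503)), (np.int64(0), np.int64(2463)), (np.int64(3), np.int64(4)), (np.int64(6), np.int64(0)), (np.int64(9), np.int64(0)), (np.int64(12), np.int64(0)), (np.int64(15), np.int64(0)), (np.int64(18), np.int64(0)), (np.int64(21), np.int64(0)), (np.int64(24), np.int64(0)), (np.int64(27), np.int64(0)), (np.int64(30), np.int64(0)), (np.int64(33), np.int64(0)), (np.int64(36), np.int64(0))]
-37.5 115 y [-110. 
[... 1010 characters left out ...]
), (np.int64(6), np.int64(0)), (np.int64(9), np.int64(0)), (np.int64(12), np.int64(0)), (np.int64(15), np.int64(0)), (np.int64(18), np.int64(0)), (np.int64(21), np.int64(0)), (np.int64(24), np.int64(0)), (np.int64(27), np.int64(0)), (np.int64(30), np.int64(0)), (np.int64(33), np.int64(0)), (np.int64(36), np.int64(0))]
-42.0 35 y [-77.  71.] z [ 69. 122.]
-37.5 221 y [-110.   72.] z [ 67. 125.]
-33.0 265 y [-108.   92.] z [ 63. 126.]
-28.5 192 y [-99. 103.] z [ 46. 124.]
-24.0 190 y [-76. 104.] z [ 45. 171.]
-19.5 191 y [-76.  74.] z [ 25. 172.]
-15.0 263 y [-76.  72.] z [ 47. 173.]
-10.5 181 y [-76.  73.] z [ 42. 124.]
-6.0 271 y [-76.  74.] z [ 48. 125.]
-1.5 159 y [-75.  72.] z [ 17. 102.]
```

View pics/c.png

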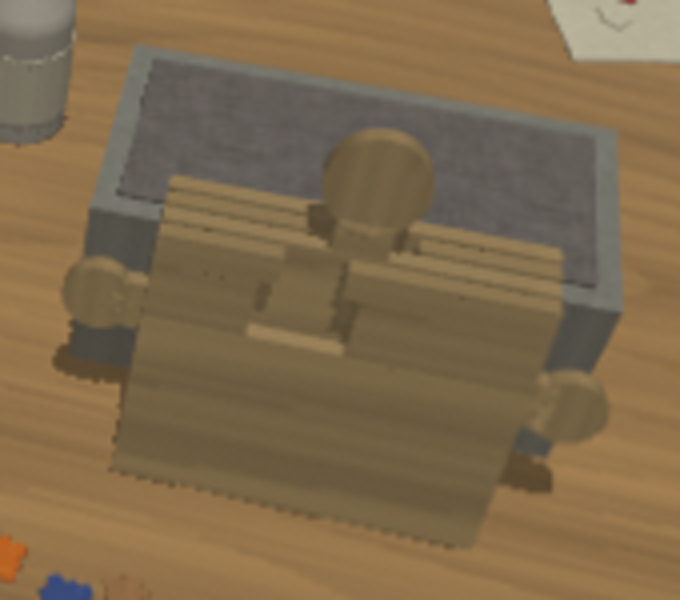

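The crop shows the wanted board second from the front. Its knob is at crop (378,182), clear above the others, and the front board leans on it. The left board is third and the right board is nearest the box.

```bash
cat > m3.py <<'E'
from m2 import *
print("----")
for nm in("scene","top"):
    Q=np.load(f"st_{nm}.npy"); L=np.stack([(Q-c)@x,(Q-c)@y,Q[:,2]/np.cos(l)],1)*1000; k=L[:,2]>134
    print(nm,"knob off pct",np.percentile(L[k,0],[2,10,25,50,75,90,98]).round(1),"y",np.percentile(L[k,1],[1,50,99]).round(1),"z",np.percentile(L[k,2],[50,99]).round(1))
    if nm=="scene": print("knob plane",[v.round(3) for v in plane(Q[k],.0015)[:2]],plane(Q[k],.0015)[2].sum(),k.sum())
E=np.load("ea_scene.npy"); 
for zlo in (.06,):
    n,q,i=plane(E[E[:,2]>zlo]); print("rest n",n.round(3),"lean",np.arcsin(n[2]).round(3),"yaw",np.arctan2(n[1],n[0]).round(3),q.round(4),i.sum())
I=E[E[:,2]>zlo][i]; yw=np.arctan2(n[1],n[0]); ey=np.array([-np.sin(yw),np.cos(yw),0])
print("rest y along",np.percentile((I@ey),[1,99]).round(4), "zmax",I[:,2].max().round(3))
for nm in("scene","top"):
    A=np.load(f"ea_{nm}.npy"); xx=A@np.array([np.cos(yw),np.sin(yw),0]); F=A[(xx>xx.max()-.03)&(A[:,2]>.035)]
    print(nm,"ledge y",np.percentile(F@ey,[.5,99.5]).round(4),"xmax",xx.max().round(4),"z99",np.percentile(F[:,2],[50,99]).round(3))
# corner: rest plane at z=.03
p=np.cos(yw),np.sin(yw)
xf=(q[:2]@np.array(p))+ (q[2]-.03)*np.tan(.30); print("corner x' (along normal dir)",round(xf,4))
E
python3 m3.py | sed -n '/----/,$p'
```

```text
----
scene knob off pct [-17.8 -12.7 -10.7  -9.9  -9.2  -8.7  -8. ] y [-21.3  -3.1  15.7] z [153.9 169.8]
knob plane [array([0.974, 0.025, 0.226]), array([0.566, 0.177, 0.148])] 464 579
top knob off pct [-20.2 -19.2 -17.6 -14.5 -11.7 -11.1 -10.9] y [-20.   -2.9  16.4] z [167.  173.4]
rest n [0.953 0.026 0.302] lean 0.306 yaw 0.028 [ 0.5253 -0.2055  0.0946] 2139
rest y along [-0.285  -0.1577] zmax 0.128
scene ledge y [-0.3064 -0.1368] xmax 0.5705 z99 [0.044 0.05 ]
top ledge y [-0.3035 -0.1351] xmax 0.5724 z99 [0.047 0.052]
corner x' (along normal dir) 0.5393
```

```bash
cat > g.py <<'E'
from h import *
def frame(yaw,l):
    x=np.array([np.cos(l)*np.cos(yaw),np.cos(l)*np.sin(yaw),np.sin(l)]); y=np.array([-np.sin(yaw),np.cos(yaw),0]); return x,y,np.cross(x,y)
def tool(f): x,y,z=f; return np.stack([-y,-x,-z],1)
f0=frame(.026,.22); c=np.array([.594,.181,.067])
K=c-.0145*f0[0]-.003*f0[1]; K=K+f0[2]*(.1474-K[2])/f0[2][2]
f1=frame(.027,.30); ex=np.array([np.cos(.027),np.sin(.027),0]); C=.5393*ex-.2210*f1[1]+[0,0,.03]
K1=C+.150*f1[2]+.0045*f1[0]
def plan(K,f,up=0.,out=0.,show=True):
    """needed shift in the present tool axes (TCP to K-11mm), then the turn in the tool axes"""
    s=arm.get_state(); Rn=R.from_euler('xyz',s["ee_rot"]).as_matrix(); t=K+(up-.011)*f[2]+out*f[0]
    d=Rn.T@(t-s["eef_pos"]); r=R.from_matrix(Rn.T@tool(f)).as_rotvec(degrees=True)
    print("target",t.round(4),"shift tool mm",(d*1000).round(1),"turn deg",r.round(2),"shift in final axes",(tool(f).T@(t-s["eef_pos"])*1000).round(1))
if __name__=="__main__":
    print("K",K.round(4),"C",C.round(4),"K1",K1.round(4)); plan(K,f0,up=.07)
E
python3 g.py
```

```text
K [0.5613 0.1771 0.1474] C [ 0.5451 -0.2064  0.03  ] K1 [ 0.5051 -0.2074  0.1746]
target [0.5484 0.1768 0.205 ] shift tool mm [-575.5  702.3   29.7] turn deg [ 10.75  -8.35 -76.06] shift in final axes [-818.1 -378.2  114. ]
```

Call:
move_arm(rows="0 0 0 -0.036 0.044 0 0.088;0 0 0 -0.036 0.044 0 0.0876", squeeze=40)

```text
t: 0.35
eef_pos: [0.2225, -0.5467, 0.2334]
ee_rot: [3.14, -0.001, -2.879]
force: [0.9, 0.4, 1.3]
width: 0.0877
gripper_force: 0.0
```

Call:
move_arm(rows="0 0 0 -0.036 0.044 0 0.0876;0 0 0 -0.036 0.044 0 0.0876;0 0 0 -0.036 0.044 0 0.0876;0 0 0 -0.036 0.044 0 0.0876;0 0 0 -0.036 0.044 0 0.0876;0 0 0 -0.036 0.044 0 0.0876;0 0 0 -0.036 0.044 0 0.0876;0 0 0 -0.036 0.044 0 0.0876", squeeze=40)

```text
t: 1.35
eef_pos: [0.409, -0.1312, 0.2347]
ee_rot: [-3.142, 0.001, -2.878]
force: [1.8, -0.2, 0.3]
width: 0.0874
gripper_force: 0.0
```

Call:
move_arm(rows="0 0 0 -0.036 0.044 0 0.0876;0 0 0 -0.036 0.044 0 0.0876;0 0 0 -0.036 0.044 0 0.0876;0 0 0 -0.036 0.044 0 0.0876;0 0 0 -0.036 0.044 0 0.0876;0 0 0 -0.036 0.044 0 0.0876")

```text
t: 2.1
eef_pos: [0.5488, 0.18, 0.2343]
ee_rot: [-3.142, -0.0, -2.877]
force: [1.2, -0.7, 0.5]
width: 0.0872
gripper_force: 0.0
```

Call:
move_arm(rows="1.34 -1.04 -9.5 0 0 0 0.0876;1.34 -1.04 -9.5 0 0 0 0.0876;1.34 -1.04 -9.5 0 0 0 0.0876;1.34 -1.04 -9.5 0 0 0 0.0876;1.34 -1.04 -9.5 0 0 0 0.0876;1.34 -1.04 -9.5 0 0 0 0.0876;1.34 -1.04 -9.5 0 0 0 0.0876;1.34 -1.04 -9.5 0 0 0 0.0876")

```text
t: 3.1
eef_pos: [0.5482, 0.1781, 0.2342]
ee_rot: [-2.922, -0.002, -1.54]
force: [-0.1, 0.5, -0.6]
width: 0.0875
gripper_force: 0.0
```

Run:
```python
from g import *
s=arm.get_state(); print(s["t"],s["eef_pos"],s["q"],s["width"]); plan(K,f0,up=.07)
```

```text
3.1 [0.54819214 0.17812644 0.23421759] [ 0.7476387   0.07427419 -0.45597089  0.18884233 -0.88389335 -0.82534443] 0.08753624154058921
target [0.5484 0.1768 0.205 ] shift tool mm [ 1.3  6.2 28.6] turn deg [-0.   -0.07  0.28] shift in final axes [ 1.3  6.2 28.6]
```

Arrived above the stack. I'll check the knob from the wrist camera.

Run:
```python
from g import *
im,W,d,T=pts("wrist"); cv2.imwrite("pics/w1.png",im); x,y,z=f0
L=np.stack([(W-K)@x,(W-K)@y,(W-K)@z],-1).reshape(-1,3)*1000
L=L[np.isfinite(L[:,0])]
k=(L[:,2]>-14)&(L[:,2]<30)&(abs(L[:,1])<40)&(abs(L[:,0])<25)
print(k.sum(),[np.percentile(L[k,i],[2,25,50,75,98]).round(1) for i in range(3)])
k=(L[:,2]>-45)&(L[:,2]<-25)&(abs(L[:,1])<90)&(abs(L[:,0])<40)
h,e=np.histogram(L[k,0],np.arange(-40,40,2)); print(dict(zip(e[:-1].tolist(),h)))
```

```text
570 [array([-4.7, -2.6, -0.2,  2.1,  4. ]), array([-19.7, -13.3,  -5. ,   4.6,  15.7]), array([ 2.2, 12.6, 16.7, 19. , 20.4])]
{-40: np.int64(321), -38: np.int64(324), -36: np.int64(294), -34: np.int64(255), -32: np.int64(3), -30: np.int64(0), -28: np.int64(0), -26: np.int64(0), -24: np.int64(114), -22: np.int64(280), -20: np.int64(283), -18: np.int64(283), -16: np.int64(282), -14: np.int64(295), -12: np.int64(256), -10: np.int64(245), -8: np.int64(203), -6: np.int64(195), -4: np.int64(178), -2: np.int64(187), 0: np.int64(193), 2: np.int64(198), 4: np.int64(247), 6: np.int64(234), 8: np.int64(247), 10: np.int64(276), 12: np.int64(110), 14: np.int64(0), 16: np.int64(0), 18: np.int64(0), 20: np.int64(0), 22: np.int64(0), 24: np.int64(0), 26: np.int64(0), 28: np.int64(0), 30: np.int64(0), 32: np.int64(0), 34: np.int64(0), 36: np.int64(0)}
```

View pics/w1.png

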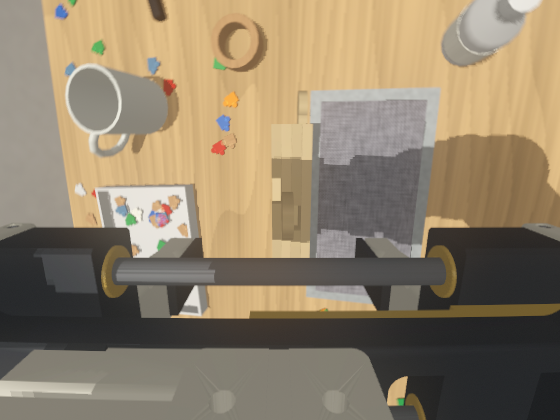

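The wrist view shows the knob edge at about (288,215), between the open fingers and within 1–2 mm of the estimate. I'll descend and grip.

Call:
move_arm(rows="0 0 0.28 0.0023 0.0065 0 0.06;0 0 0 0 0 0.025 0.04;0 0 0 0 0 0.025 0.04;0 0 0 0 0 0.025 0.04;0 0 0 0 0 0.0236 0.04;0 0 0 0 0 0 0.04")

```text
t: 3.9
eef_pos: [0.5627, 0.1752, 0.135]
ee_rot: [-2.925, -0.002, -1.554]
force: [-0.8, -0.6, -0.4]
width: 0.0409
gripper_force: 0.0
```

Run:
```python
from g import *
s=arm.get_state(); print(s["t"],s["force"],s["width"]); plan(K,f0)
im,W,d,T=pts("wrist"); cv2.imwrite("pics/w2.png",im)
```

```text
3.9 [-0.81534059 -0.64026751 -0.39164845] 0.04093450336040609
target [0.5637 0.1772 0.1367] shift tool mm [-2.  -1.3 -1.5] turn deg [ 0.22 -0.25 -0.5 ] shift in final axes [-2.  -1.3 -1.5]
```

Call:
move_arm(rows="0.2 -0.2 -0.5 -0.001 -0.001 -0.001 0.03;0 0 0 0 0 0 0.015;0 0 0 0 0 0 0.003;0 0 0 0 0 0 0.003;0 0 0 0 0 0 0.003;0 0 0 0 0 0 0.003", squeeze=40)

```text
t: 4.7
eef_pos: [0.5645, 0.1772, 0.1383]
ee_rot: [-2.918, 0.001, -1.541]
force: [-1.1, -1.2, 2.8]
width: 0.0085
gripper_force: 40.0
```

Call:
move_arm(rows="0 0 0 0 0 -0.004 0.003;0 0 0 0 0 -0.008 0.003;0 0 0 0 0 -0.01 0.003;0 0 0 0 0 -0.01 0.003;0 0 0 0 0 -0.01 0.003;0 0 0 0 0 -0.01 0.003;0 0 0 0 0 -0.01 0.003;0 0 0 0 0 -0.01 0.003")

```text
t: 5.7
eef_pos: [0.5483, 0.1766, 0.209]
ee_rot: [-2.918, 0.001, -1.541]
force: [-0.2, 0.1, -0.5]
width: 0.0091
gripper_force: 40.0
```

Run:
```python
from g import *
s=arm.get_state(); print(s["t"],s["force"],s["moment"],s["width"]); plan(K,f0,up=.072)
im,W,d,T=pts("scene"); cv2.imwrite("pics/s2.png",cv2.resize(im[90:290,280:500],None,fx=3,fy=3))
```

```text
5.7 [-0.20792172  0.115556   -0.49951932] [ 0.05228053  0.95931445 -0.04656417] 0.009086767656320664
target [0.5479 0.1768 0.2069] shift tool mm [-0.2  0.8  1.9] turn deg [-0.19  0.12  0.18] shift in final axes [-0.2  0.8  1.9]
```

View pics/s2.png

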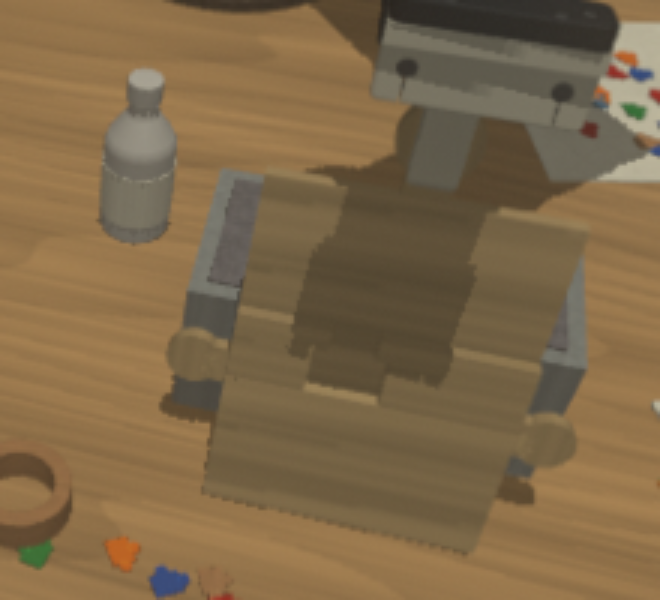

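The view shows the board drawn half out, with the front board at about (365,440) and the side knobs at (195,352) and (545,440) unmoved. I'll carry on drawing.

Call:
move_arm(rows="0 0 0 0 0 -0.01 0.003;0 0 0 0 0 -0.01 0.003;0 0 0 0 0 -0.01 0.003;0 0 0 0 0 -0.01 0.003;0 0 0 0 0 -0.01 0.003;0 0 0 0 0 -0.01 0.003;0 0 0 0 0 -0.012 0.003;0 0 0 0 0 -0.012 0.003")

```text
t: 6.75
eef_pos: [0.5298, 0.176, 0.2911]
ee_rot: [-2.918, 0.001, -1.541]
force: [0.1, -0.3, -1.4]
width: 0.0089
gripper_force: 40.0
```

Call:
move_arm(rows="0 0 0 0 0 -0.01 0.003;0 0 0 0 0 -0.006 0.003;0 0 0 0 0 0 0.003;0 0 0 0 0 0 0.003")

```text
t: 7.25
eef_pos: [0.5262, 0.1757, 0.3054]
ee_rot: [-2.919, 0.001, -1.541]
force: [-0.2, 0.1, -0.5]
width: 0.009
gripper_force: 40.0
```

Run:
```python
from g import *
s=arm.get_state(); print(s["t"],s["force"],s["moment"],s["width"]); plan(K,f0,up=.172)
plan(K1,f1,up=.10,out=.012)
im,W,d,T=pts("scene"); cv2.imwrite("pics/s3.png",cv2.resize(im[60:290,260:500],None,fx=2.5,fy=2.5))
```

```text
7.25 [-0.2087549   0.12768008 -0.46388673] [0.01398159 0.97982065 0.01116714] 0.008952808545531571
target [0.5261 0.1762 0.3045] shift tool mm [-0.5  0.3  0.8] turn deg [-0.15  0.09  0.18] shift in final axes [-0.5  0.3  0.8]
target [ 0.4902 -0.2078  0.2632] shift tool mm [382.4  55.4  30.4] turn deg [4.43 0.09 0.12] shift in final axes [382.5  56.7  26.6]
```

View pics/s3.png

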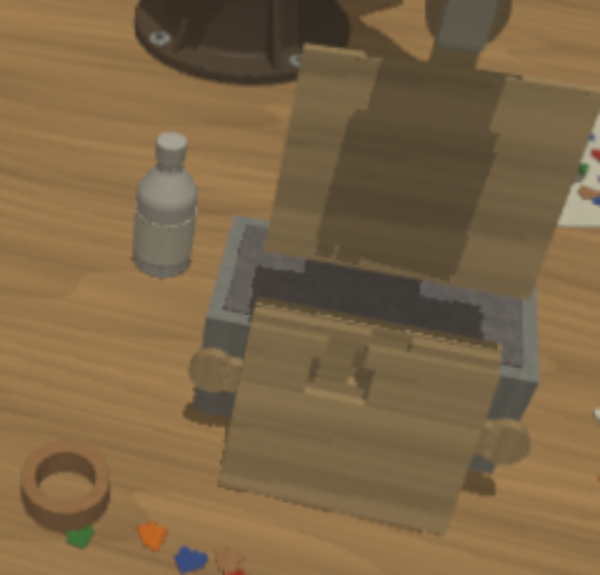

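The board is clear and the other three still lean with their edges unmoved at about (350,400). I'll carry it to the easel.

Call:
move_arm(rows="0 0 0 0.015 0 0 0.003;0 0 0 0.03 0 0 0.003;0 0 0 0.04 0 0 0.003;0 0 0 0.045 0 0 0.003;0 0 0 0.045 0 0 0.003;0 0 0 0.045 0.003 0 0.003;0 0 0 0.045 0.01 0 0.003;0 0 0 0.045 0.01 0 0.003")

```text
t: 8.3
eef_pos: [0.5122, -0.1367, 0.3002]
ee_rot: [-2.918, 0.001, -1.541]
force: [0.3, -0.7, -0.6]
width: 0.0087
gripper_force: 40.0
```

Call:
move_arm(rows="0.5 0 0 0.035 0.01 0 0.003;1 0 0 0.025 0.01 0 0.003;1 0 0 0.012 0.008 0 0.003;1 0 0 0 0.004 0 0.003;0.9 0 0 0 0 0 0.003;0 0 0 0 0 0 0.003;0 0 0 0 0 0 0.003")

```text
t: 9.18
eef_pos: [0.4845, -0.207, 0.2929]
ee_rot: [-2.841, 0.001, -1.54]
force: [-0.9, 0.1, -1.1]
width: 0.0089
gripper_force: 40.0
```

```bash
cat > m4.py <<'E'
from g import *
# held board and easel seen together: pose of the held board in the easel's frame
s=arm.get_state(); print(s["t"],s["force"],s["width"]); plan(K1,f1,up=.10,out=.012)
Rn=R.from_euler('xyz',s["ee_rot"]).as_matrix(); bx,by,bz=-Rn[:,1],-Rn[:,0],-Rn[:,2]; Kc=s["eef_pos"]-.011*Rn[:,2]
im,W,d,T=pts("scene"); cv2.imwrite("pics/s4.png",im[20:260,60:360].repeat(2,0).repeat(2,1))
P=W.reshape(-1,3); P=P[np.isfinite(P[:,0])]; L=np.stack([(P-Kc)@bx,(P-Kc)@by,(P-Kc)@bz],1)*1000
k=(abs(L[:,0]-4.5)<10)&(abs(L[:,1])<95)&(L[:,2]>-165)&(L[:,2]<-35)
Q=P[k]; c0=np.median(Q,0); n=np.linalg.svd(Q-Q.mean(0),full_matrices=False)[2][2]; n*=np.sign(n[0])
print(k.sum(),"face off",np.median(L[k,0]).round(1),"y",np.percentile(L[k,1],[1,99]).round(1),"z",np.percentile(L[k,2],[.5,99]).round(1),"lean",np.arcsin(n[2]).round(3),"yaw",np.arctan2(n[1],n[0]).round(3))
u=L[k]; 
for lo in (-60,-20,20,50):
    b=u[(u[:,1]>lo)&(u[:,1]<lo+10)]; print("lower edge at y",lo,np.percentile(b[:,2],2).round(1))
E
python3 m4.py
```

```text
9.175 [-0.85846102  0.10851602 -1.14536161] 0.008941358965860652
target [ 0.4902 -0.2078  0.2632] shift tool mm [ 1.1  3.3 30.1] turn deg [-0.01  0.13  0.18] shift in final axes [ 1.   3.3 30.1]
6078 face off 5.6 y [-73.7  74.7] z [-152.5  -36.1] lean 0.301 yaw 0.036
lower edge at y -60 -150.3
lower edge at y -20 -149.2
lower edge at y 20 -149.7
lower edge at y 50 -150.2
```

Call:
move_arm(rows="0 0 0 0.001 0.009 0.01 0.003;0 0 0 0 0 0.02 0.003;0 0 0 0 0 0.02 0.003;0 0 0 0 0 0.02 0.003;0 0 0 0 0 0.015 0.003;0 0 0 0 0 0.012 0.003;0 0 0 0 0 0 0.003;0 0 0 0 0 0 0.003")

```text
t: 10.22
eef_pos: [0.5045, -0.2079, 0.1979]
ee_rot: [-2.841, 0.001, -1.541]
force: [0.6, -0.3, -1.2]
width: 0.0086
gripper_force: 40.0
```

```bash
sed -i 's/pics\/s4/pics\/s5/; s/up=.10,out=.012/up=0,out=0/' m4.py
cat >> m4.py <<'E'
J=L[k]; a=P-C; fx,fy,fz=f1
E1=np.stack([a@fx,a@fy,a@fz],1)*1000; m=(abs(E1[:,1])<64)&(E1[:,2]>40)&(E1[:,2]<100)&(abs(E1[:,0])<6); print("rest seen",m.sum())
m=(abs(E1[:,1])<84)&(E1[:,0]>18)&(E1[:,0]<34)&(E1[:,2]>-15)&(E1[:,2]<20); print("lip: out",np.percentile(E1[m,0],[2,98]).round(1),"top",np.percentile(E1[m,2],98).round(1),"y",np.percentile(E1[m,1],[1,99]).round(1))
E
python3 m4.py
```

```text
10.225 [ 0.56309636 -0.31119443 -1.22788421] 0.008572744756118885
target [ 0.5083 -0.2074  0.1641] shift tool mm [-0.4  6.4 33.4] turn deg [-0.04  0.1   0.13] shift in final axes [-0.5  6.4 33.4]
4838 face off 5.6 y [-73.9  74.2] z [-152.9  -36.2] lean 0.3 yaw 0.031
lower edge at y -60 -150.1
lower edge at y -20 -150.5
lower edge at y 20 -150.8
lower edge at y 50 -151.0
rest seen 0
lip: out [22.  30.3] top 11.7 y [-82.3  82.8]
```

View pics/s5.png

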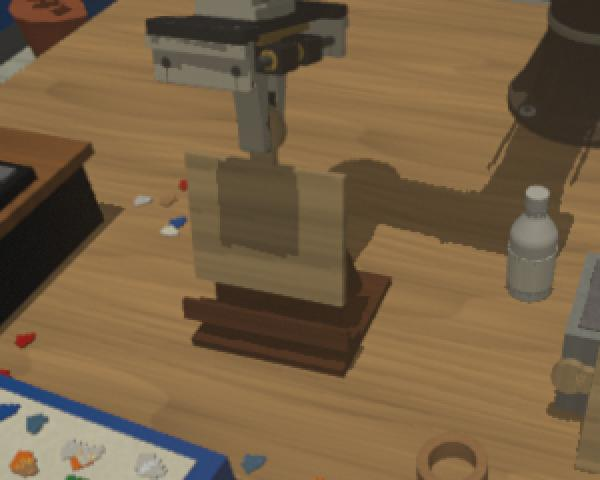

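The view shows the board centred above the ledge, with its lower edge running from (195,275) to (345,305), behind the lip at (270,330). I'll lower it.

Call:
move_arm(rows="0 0 0 0 0 0.01 0.003;0 0 0 0 0 0.01 0.003;0 0 0 0 0 0.006 0.003;0 0 0 0 0 0.003 0.003;0 0 0 0 0 0 0.003;0 0 0 0 0 0 0.003")

```text
t: 11.02
eef_pos: [0.5129, -0.2076, 0.1699]
ee_rot: [-2.841, 0.001, -1.541]
force: [0.2, -0.3, -1.2]
width: 0.0088
gripper_force: 40.0
```

Call:
move_arm(rows="0 0 0 0 0 0.002 0.003;0 0 0 0 0 0 0.003")

```text
t: 11.28
eef_pos: [0.5136, -0.2076, 0.1681]
ee_rot: [-2.841, 0.001, -1.541]
force: [-0.8, -1.0, 0.6]
width: 0.0091
gripper_force: 40.0
```

Call:
move_arm(rows="0 0 0 0 0 0.0015 0.003;0 0 0 0 0 0 0.003")

```text
t: 11.52
eef_pos: [0.5141, -0.2078, 0.1682]
ee_rot: [-2.84, 0.0, -1.541]
force: [-8.3, 2.9, 15.1]
width: 0.0088
gripper_force: 40.0
```

Call:
move_arm(rows="0 0 0 0 0 -0.0015 0.003;0 0 0 0 0.003 0 0.003;0 0 0 0 0.002 0 0.003;0 0 0 0 0 0 0.003")

```text
t: 12.02
eef_pos: [0.509, -0.2077, 0.1667]
ee_rot: [-2.84, 0.001, -1.541]
force: [0.7, -0.1, 2.8]
width: 0.0089
gripper_force: 40.0
```

Call:
move_arm(rows="0 0 0 0 0.0015 0 0.003;0 0 0 0 0 0 0.003")

```text
t: 12.28
eef_pos: [0.5075, -0.2078, 0.1662]
ee_rot: [-2.841, 0.001, -1.541]
force: [0.0, -1.1, 3.9]
width: 0.0088
gripper_force: 40.0
```

```bash
python3 m4.py
```

```text
12.275 [ 2.79908442e-03 -1.10353398e+00  3.91328475e+00] 0.008789020818023302
target [ 0.5083 -0.2074  0.1641] shift tool mm [-0.4 -0.1  2.2] turn deg [-0.05  0.1   0.13] shift in final axes [-0.4 -0.1  2.2]
4307 face off 5.9 y [-73.8  74.9] z [-153.3  -36. ] lean 0.303 yaw 0.028
lower edge at y -60 -145.0
lower edge at y -20 -144.7
lower edge at y 20 -145.2
lower edge at y 50 -144.5
rest seen 0
lip: out [21.9 30.5] top 11.7 y [-82.1  82.3]
```

Call:
move_arm(rows="0 0 0 0 0.0015 0 0.003;0 0 0 0 0 0 0.003")

```text
t: 12.58
eef_pos: [0.5064, -0.2078, 0.1659]
ee_rot: [-2.84, 0.001, -1.541]
force: [2.7, 0.1, 4.0]
width: 0.0087
gripper_force: 40.0
```

Call:
move_arm(rows="0 0 0 0 0.001 0 0.003;0 0 0 0 0 0 0.003")

```text
t: 12.82
eef_pos: [0.5063, -0.2078, 0.1658]
ee_rot: [-2.839, 0.001, -1.541]
force: [6.7, 0.0, 1.2]
width: 0.0091
gripper_force: 40.0
```

It now touches both ledge and rest, so I'll release it.

Call:
move_arm(rows="0 0 0 0 0 0 0.012;0 0 0 0 0 0 0.02;0 0 0 0 0 0 0.03;0 0 0 0 0 0 0.04;0 0 0 0 0 0 0.04")

```text
t: 13.45
eef_pos: [0.5045, -0.2078, 0.1649]
ee_rot: [-2.842, 0.001, -1.541]
force: [-0.2, -0.6, -0.2]
width: 0.0389
gripper_force: 0.0
```

Call:
move_arm(rows="0 0 0 0 0 -0.005 0.04;0 0 0 0 0 -0.015 0.04;0 0 0 0 0 -0.025 0.04;0 0 0 0 0 -0.04 0.04;0 0 0 0 0 -0.04 0.04;0 0 0 0 0 -0.03 0.04;0 0 0 0 0 0 0.04")

```text
t: 14.32
eef_pos: [0.4594, -0.2097, 0.3175]
ee_rot: [-2.835, -0.0, -1.541]
force: [0.5, 0.1, 0.5]
width: 0.0396
gripper_force: 0.0
```

```bash
cat > m5.py <<'E'
from g import *
from m2 import plane
s=arm.get_state(); print(s["t"],s["eef_pos"],s["width"])
im,W,d,T=pts("scene"); cv2.imwrite("pics/s6.png",im)
P=W.reshape(-1,3); P=P[np.isfinite(P[:,0])]
m=(P[:,2]>.06)&(P[:,2]<.2)&(P[:,1]>-.32)&(P[:,1]<-.1)&(P[:,0]>.45)&(P[:,0]<.58); n,q,i=plane(P[m]); I=P[m][i]
yw=np.arctan2(n[1],n[0]); l=np.arcsin(n[2]); x,y,z=frame(yw,l)
k=I@z; body=I[k<np.percentile(k,99.5)-.052]; yc=(np.percentile(body@y,1)+np.percentile(body@y,99))/2; top=np.percentile(k,99.7)
A=np.array([x,y,z]); mid=np.linalg.solve(A,[q@x-.0045,yc,top-.110]); e=mid-C
print("board lean",l.round(3),"yaw",yw.round(3),"mid in easel x,y,z mm",(1000*np.array([e@ex,e@f1[1],e[2]])).round(1))
m=(P[:,2]>.015)&(P[:,2]<.1)&(P[:,1]>.1)&(P[:,1]<.25)&(P[:,0]>.55)&(P[:,0]<.62); n,q,i=plane(P[m]); print("front board lean",np.arcsin(n[2]).round(3),"yaw",np.arctan2(n[1],n[0]).round(3),"centroid",q.round(3),i.sum())
E
python3 m5.py | tail -3
```

```text
14.325 [ 0.45941725 -0.20971     0.31749648] 0.03959065242867829
board lean 0.339 yaw 0.031 mid in easel x,y,z mm [-10.7  -0.1  56.1]
front board lean 0.339 yaw 0.027 centroid [0.594 0.179 0.057] 4183
```

View pics/s6.png

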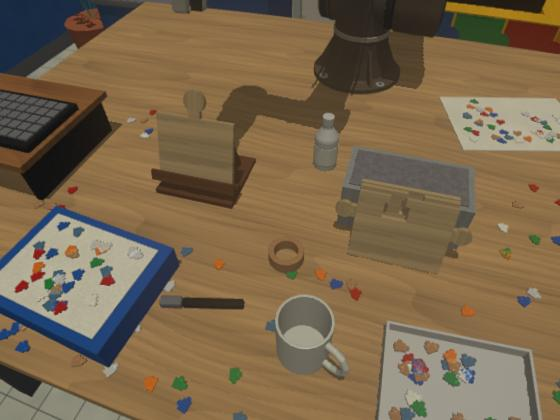

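The picture shows the knobbed board leaning centred on the easel at (197,148), knob up. The other three still lean on the box at (405,225), the bystanders have not moved, and the arm is clear. All values are inside their limits, so I'm handing in.

```bash
python3 m5.py | tail -2; python3 -c "
from station import arm; print(arm.job_done())"
```

```text
board lean 0.337 yaw 0.028 mid in easel x,y,z mm [-10.7  -0.3  55.5]
front board lean 0.336 yaw 0.027 centroid [0.594 0.179 0.057] 4126
the job is handed in; nothing more can be done
None
```

I handed the job in: by my last camera check the knobbed board leans knob up on the easel, centred to within 1 mm at 0.34 rad, and the other three boards still lean on the box; the verdict was not reported.

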